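# Swing the battery tray square on its pad

### The job

In the boat fitter's shop two black trays each hang on a single corner bolt of a plywood mounting board and have been left askew. Swing the larger one, the battery tray, round on its bolt until it lies square over the grey carpet pad under it, then let go of it. Leave the smaller tray turned as it is.

Things in the scene. Friction and masses are not known exactly. Their poses are not given: they have to be found in the camera images.
- board: Battery tray's mounting board: light plywood 270 x 250 mm, 18 thick, fixed flat on the table, left or right. On it a grey carpet pad 220 x 150 mm, 2 thick, long side along x. Origin: under the pad's centre at table height; z up. Plywood spans x -135 to 135, y -155 to 95 mm; a loose wrench lies near its -y edge.
- tray: Larger tray: black plastic, open top, 220 x 150 mm, walls 28 high. Turns only, about a fixed bolt near one corner. Origin: bolt axis, tray underside, 22 mm above table. x along its long side, z up; outer faces at x -15 and 205, y -15 and 135 mm; rim 50 mm above table. Starts 25-47 deg anticlockwise of the board's heading; square when both x axes agree. Stays where left; 2 N moves its far end.
- small_tray: Smaller tray, to be left as it is: black plastic, 130 x 90 mm, walls 28 mm high, pinned the same way on its own plywood board (220 x 200 mm). Origin: on its bolt's axis, 12 mm in from two outer faces, at the tray's underside, 22 mm above the table; x along its long side, y along its short side, z up. Turns easily if bumped.
- small_tray_corner (a point): The small tray's free corner diagonally opposite its bolt, at x = 106, y = 66 mm of the small tray, at rim height, 50 mm above the table.

How it is judged:
By the outcome, as a careful person would: the job done as asked, in the order asked, and still so for the second after the job is handed in, with the robot touching nothing.
It also fails if it takes over 35 s, if anything falls off the work surface, if the arm or the gripper's body presses on something with over 40 N, if the wrist force passes 120 N, or if a joint passes its speed limit or range.

### The arm

A 6-joint arm with a two-finger parallel gripper is mounted at the origin on the work surface. World frame = base frame: x ahead of the robot, y to its left, z up, the work surface at z = 0. Lengths are in mm, angles in degrees, forces in N, time in s.
With the tool pointing down it reaches from about 350 to 850 mm from the base axis. Payload 8.1 kg.
Tool frame: the origin (TCP) lies at the centre of the arm's flange, where the gripper is bolted on; the fingertips stand 173 mm ahead of it and the grasp point (between the pads) lies 155 mm ahead of it; z points along the fingers, y is the line along which they close (so a half turn about z gives the same grasp; the last joint's range is limited). The gripper opens to 85 mm and grips with 20 to 120 N. Pads are 22 mm wide; open, the fingers measure 114 mm over their backs; the gripper's body (76 mm by 85 mm) begins 54 mm behind the grasp point. The pads swing forward as they close: fully open they stand 13 mm farther back than shut.
Start: joints at [58.934, 7.471, 85.268, -0, 87.261, -4.893], TCP at [264.628, 538.497, 404.692] pointing down, gripper open.
Joint ranges: [-169.43, 169.43], [-51.17, 129.36], [1.28, 143.12], [-76.62, 256.62], [0, 156.53], [-152.29, 152.29]. Speed limits (degrees/s): [136.94, 136.94, 159.86, 180, 180, 180].

### API

Orientations are given as [roll, pitch, yaw] about the fixed x, y, z axes, in that order (R = Rz(yaw) Ry(pitch) Rx(roll)).
In Python, from bench import * gives the robot as it stands.
- The arm moves only by the shell command python3 -m jog 'ROWS' [FORCE]. ROWS is text: rows parted by semicolons, each of 7 numbers parted by spaces: the shift along the tool's x, y, z scaled (see below), then the turn, a rotation vector about the tool's x, y, z scaled (see below), then the closure, from -1 (fully open) to 1 (shut). In form: tx ty tz wx wy wz hand; .... A call has 1 to 5 rows; each row shifts and turns the commanded pose from where the row before left it, along the tool's axes as they then stand; what a row does not reach is not made up. The controller multiplies each number of a shift by 0.1 m and each number of a turn by 60 degrees. A row lasts 1/8 s, in which the tool goes at most 62.5 mm and 10.7 degrees, less where a joint would pass 70% of its speed; a pose out of reach is approached as far as the arm can. A call with a number of a shift or a turn outside -1 to 1 is refused whole. A call with a gripper value outside its range is refused whole. The fingers move at their own pace and stop on an object; FORCE is the grip in N (left out, the last holds). Time passes only in rows, so rows that do not move let the fingers close. It gives the time, the measured TCP pose, the force, the opening and the grip force at its end, in the units of the state.
- sense(): the state, without advancing time (a new reading comes with each control period).
- snapshot(name): name is "scene" or "side" or "wrist"; returns a dict with "img" (480x640x3 uint8, red, green, blue), "fx", "fy", "cx", "cy" (pixels), "dist" ([k1, k2, p1, p2, k3] as OpenCV has them; the pictures are not rectified), "extrinsics" (4x4, takes a point from camera to world coordinates). Camera axes: x right, y down, z forward; pixel columns grow to the right and rows downward; lengths in mm; the calibration is good to about 2 mm. A picture is of the moment at which its call begins. There is no depth.
- hand_in(): hands the job in; it is judged then, once.
The state is a dict: "time": time; "joint_pos": joint angles; "qd": joint speeds; "joint_efforts": joint torques, N m; "tool_pos": TCP position; "tcp_rot": TCP orientation; "ft_force": force on the tool from outside, world axes, zero at the start; "wrist_torque": the same for the moment, N m; "finger_gap": finger opening in mm; "grip_force": force on a finger pad.
Only numpy, scipy, OpenCV 4.12 (cv2) and the standard library are available. Lean on these libraries where they do the work, as an engineer would, in place of code of your own. Each camera call takes 0.05 s, during which the arm holds its last target. There are 200 camera calls.

## Working session

There is one attempt and no reset: what is moved stays moved. The work goes in short steps, Python scripts to look and compute and a shell command to move; the robot and the scene stay as the last step left them, time stands still between calls to the robot, and variables do not carry over. Pictures are saved under pics/ and viewed, at most 10 in all, crops included, and the job is handed in when it is done.

```bash
mkdir -p pics; python3 - <<'E'
from bench import *
import cv2
for n in("scene","side"):
    s=snapshot(n);cv2.imwrite(f"pics/{n}0.png",s["img"][:,:,::-1])
    print(n,s["fx"],s["cx"],s["cy"],s["dist"],s["extrinsics"])
st=sense();print(st["time"],st["tool_pos"],st["tcp_rot"],st["ft_force"])
E
```

```text
scene 565.3893143617889 323.360317985236 245.69980961844183 [0.00082035 0.         0.         0.         0.        ] [[-5.52226214e-01  5.64530862e-01 -6.13474624e-01  1.25415662e+03]
 [ 8.33647212e-01  3.66093454e-01 -4.13531026e-01  3.93308019e+02]
 [-8.86198247e-03 -7.39784083e-01 -6.72785981e-01  8.16653342e+02]
 [ 0.00000000e+00  0.00000000e+00  0.00000000e+00  1.00000000e+00]]
side 527.9274874263218 320.4641207925914 241.2601118096444 [-0.15956794  0.          0.          0.          0.        ] [[ 9.99109613e-01 -6.34669126e-03  4.17097315e-02  5.18720716e+02]
 [-3.67400803e-02 -6.16877663e-01  7.86201065e-01 -8.26235852e+02]
 [ 2.07400263e-02 -7.87033461e-01 -6.16561581e-01  6.43950637e+02]
 [ 0.00000000e+00  0.00000000e+00  0.00000000e+00  1.00000000e+00]]
0.1 [264.4961001  538.3276288  403.76113742] [-1.79907046e+02 -8.56437643e-03  1.53828919e+02] [-0.33218488  0.41575416  0.89196339]
```

View pics/scene0.png

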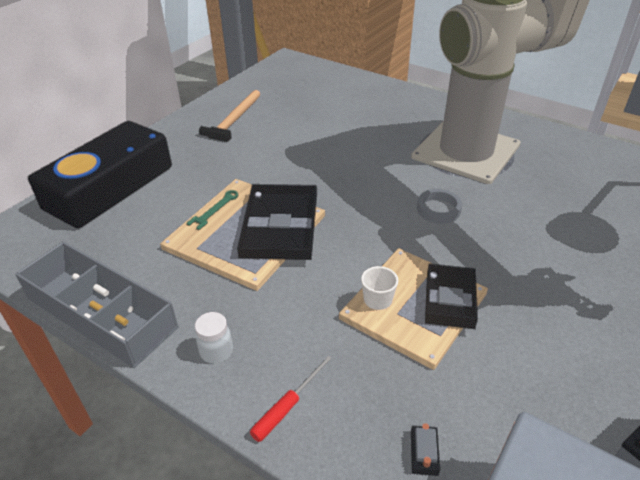

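View pics/side0.png

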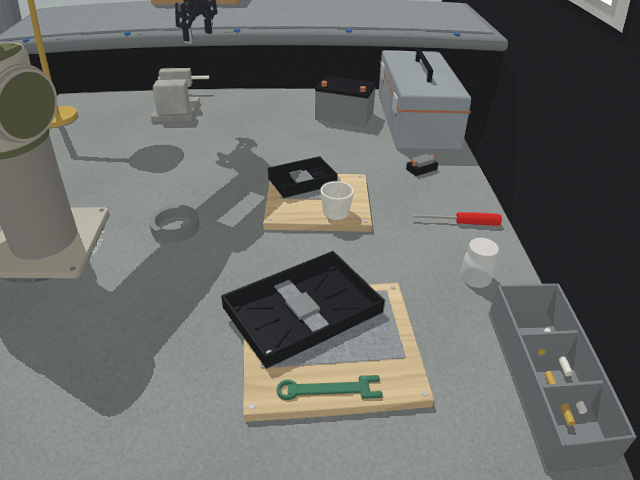

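The scene view shows the big tray's board around (245,235) with a wrench; its bolt is at about (258,194). In the side view the board corners are near (245,418), (433,405) and (400,284), with the bolt near (268,352). Next I'll enlarge both views to read the pixels accurately.

```bash
python3 - <<'E'
import cv2
a=cv2.imread("pics/side0.png")[240:430,210:450];cv2.imwrite("pics/side_c.png",cv2.resize(a,None,fx=3.125,fy=3.125,interpolation=3))
a=cv2.imread("pics/scene0.png")[170:295,155:335];cv2.imwrite("pics/scene_c.png",cv2.resize(a,None,fx=4,fy=4,interpolation=3))
E
```

```text
(no output)
```

View pics/side_c.png

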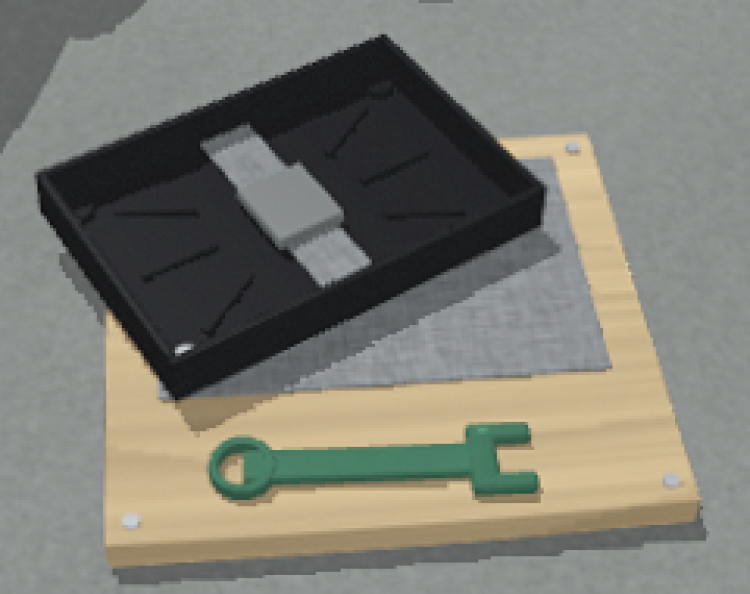

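View pics/scene_c.png

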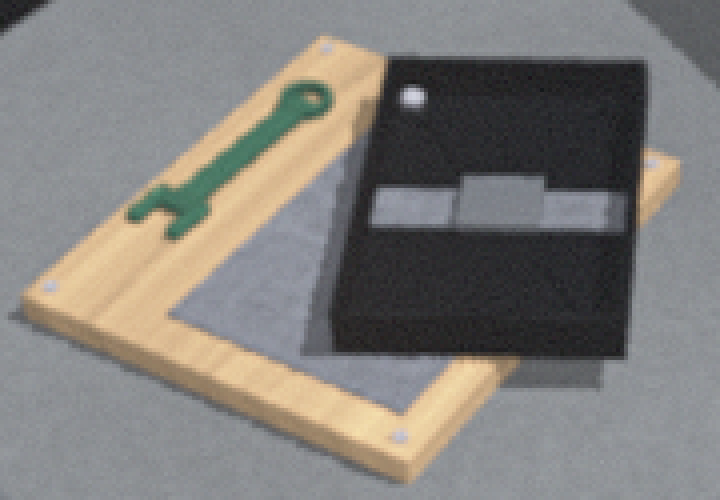

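Side crop (x3.125, offset 210,240): pad corners are at (160,398), (610,368) and (553,158); tray rim corners are at (38,178), (383,37), (545,190) and (175,367). Scene crop (x4, offset 155,170): board corners are at (322,38), (22,298), (408,460) and (682,160). I'll fit the board and tray poses jointly from these.

```bash
cat > fit.py <<'E'
from bench import *
import cv2,numpy as np
from scipy.optimize import least_squares
def proj(s,P):
    T=np.linalg.inv(np.array(s["extrinsics"]))
    K=np.array([[s["fx"],0,s["cx"]],[0,s["fy"],s["cy"]],[0,0,1.]])
    return cv2.projectPoints(np.array(P,float),cv2.Rodrigues(T[:3,:3])[0],T[:3,3],K,np.array(s["dist"],float))[0][:,0]
def place(P,x,y,a):
    a=np.radians(a);P=np.array(P,float);c,s=np.cos(a),np.sin(a)
    return np.c_[c*P[:,0]-s*P[:,1]+x,s*P[:,0]+c*P[:,1]+y,P[:,2]]
E
python3 - <<'E'
from fit import *
S={n:snapshot(n) for n in("side","scene")}
off={"side":(3.125,210,240),"scene":(4,155,170)}
B={"side":[(107,548,-135,-155,18),(698,503,135,-155,18),(588,133,135,95,18),(160,398,-110,-75,20),(610,368,110,-75,20),(553,158,110,75,20)],
"scene":[(322,38,-135,-155,18),(22,298,135,-155,18),(408,460,135,95,18),(682,160,-135,95,18),(170,315,110,-75,20),(403,412,110,75,20)]}
T={"side":[(38,178,-15,135,50),(383,37,205,135,50),(545,190,205,-15,50),(175,367,-15,-15,50)],
"scene":[(388,57,-15,-15,50),(648,62,-15,135,50),(632,322,205,135,50),(332,320,205,-15,50)]}
def res(p):
    r=[]
    for D,q in((B,p[:3]),(T,p[3:])):
        for n in D:
            d=np.array(D[n],float);k,u,v=off[n]
            r.append((proj(S[n],place(d[:,2:],*q))-((d[:,:2]+.5)/k+[u-.5,v-.5])))
    return np.vstack(r).ravel()
f=least_squares(res,[500,-250,0,420,-300,30],loss="soft_l1");print(f.x.round(2));print(f.fun.reshape(-1,2).round(1).tolist())
x=f.x;print("bolt from board",place([[-95,-60,0]],*x[:3]))
print("tray corners now",place([[205,135,0],[205,-15,0],[-15,135,0]],*x[3:]).round(),"square",place([[205,135,0],[205,-15,0],[-15,135,0]],*x[3:5],x[2]).round())
E
```

```text
[ 564.45 -248.55    3.78  475.05 -314.32   31.7 ]
[[-1.4, -0.4], [1.1, -1.1], [-0.4, -0.7], [-1.4, -0.2], [0.3, -0.7], [-0.7, -0.9], [-0.4, -1.0], [-1.4, -0.8], [-0.7, 0.5], [-0.7, -0.1], [-1.4, -0.3], [-0.6, 0.3], [-1.7, -1.9], [-0.3, -2.4], [0.7, -2.1], [-0.2, -1.1], [-1.2, -0.1], [-0.9, -0.5], [-1.5, -0.3], [-1.1, -1.0]]
bolt from board [[ 473.61353557 -314.68089072    0.        ]]
tray corners now [[ 579.  -92.    0.]
 [ 657. -219.    0.]
 [ 391. -207.    0.]] square [[ 671. -166.    0.]
 [ 681. -316.    0.]
 [ 451. -181.    0.]]
```

```bash
python3 -m jog '0 0 0 0 0 0.165 1; 0 0 0 0 0 0.165 1; 0 0 0 0 0 0.165 1; 0 0 0 0 0 0.165 1; 0 0 0 0 0 0.165 1' && python3 -m jog '0 0 0 0 0 0.165 1; 0 0 0 0 0 0 1'; cat >> fit.py <<'E'
def togo(targets):
    st=sense();p=np.array(st["tool_pos"]);yaw=np.radians(st["tcp_rot"][2]);c,s=np.cos(yaw),np.sin(yaw)
    for t in targets:
        d=np.array(t)-p;print(np.round(t,1),"shift",np.round([(c*d[0]+s*d[1])/100,(s*d[0]-c*d[1])/100,-d[2]/100],3));p=np.array(t,float)
def arc(a,off=11,z=203,X=170): return [*place([[X,135+off,0]],474.4,-314.5,a)[0,:2],z]
E
python3 - <<'E'
from fit import *
togo([arc(36,30,404),arc(36,30)]+[arc(a) for a in range(32,3,-4)])
s=snapshot("side")
T=np.array(s["extrinsics"]);K=np.array([[s["fx"],0,s["cx"]],[0,s["fy"],s["cy"]],[0,0,1]])
for uv,z in(((265,229),18),((372,229),18),((288,195),50),((337,180),50)):
    q=cv2.undistortPoints(np.array([[uv]],float),K,np.array(s["dist"],float))[0,0];d=T[:3,:3]@[*q,1]
    print(uv,(T[:3,3]+d*(z-T[2,3])/d[2]).round())
E
```

```text
time: 0.82
tool_pos: [264.6, 538.4, 404.4]
tcp_rot: [-180.0, 0.0, 104.0]
ft_force: [-0.5, -0.5, 0.4]
finger_gap: -0.2
grip_force: 0.0
time: 1.08
tool_pos: [264.6, 538.4, 404.4]
tcp_rot: [-180.0, 0.0, 94.5]
ft_force: [0.2, -0.5, -0.7]
finger_gap: 0.1
grip_force: 0.0
[514.9 -81.1 404. ] shift [-6.372e+00  2.011e+00  4.000e-03]
[514.9 -81.1 203. ] shift [0.   0.   2.01]
[ 541.2 -100.6  203. ] shift [-0.215  0.246 -0.   ]
[ 556.  -105.8  203. ] shift [-0.063  0.143 -0.   ]
[ 570.3 -112.   203. ] shift [-0.073  0.138 -0.   ]
[ 584.2 -119.2  203. ] shift [-0.082  0.133 -0.   ]
[ 597.6 -127.3  203. ] shift [-0.092  0.127 -0.   ]
[ 610.3 -136.3  203. ] shift [-0.1   0.12 -0.  ]
[ 622.4 -146.3  203. ] shift [-0.108  0.113 -0.   ]
[ 633.8 -157.   203. ] shift [-0.116  0.105 -0.   ]
(265, 229) [453.  12.  18.]
(372, 229) [665.  10.  18.]
(288, 195) [498.  86.  50.]
(337, 180) [602. 144.  50.]
```

```bash
python3 -m jog '-0.425 0.134 0 0 0 0 1; -0.425 0.134 0 0 0 0 1; -0.425 0.134 0 0 0 0 1; -0.425 0.134 0 0 0 0 1; -0.425 0.134 0 0 0 0 1' && python3 -m jog '-0.425 0.134 0 0 0 0 1; -0.425 0.134 0 0 0 0 1; -0.425 0.134 0 0 0 0 1; -0.425 0.134 0 0 0 0 1; -0.425 0.134 0 0 0 0 1' && python3 -m jog '-0.425 0.134 0 0 0 0 1; -0.425 0.134 0 0 0 0 1; -0.425 0.134 0 0 0 0 1; -0.425 0.134 0 0 0 0 1; -0.425 0.134 0 0 0 0 1'; python3 -c "
from fit import *
togo([arc(36,30,404),arc(36,30)])"
```

```text
time: 1.75
tool_pos: [348.1, 330.4, 404.7]
tcp_rot: [180.0, -0.0, 94.7]
ft_force: [1.2, 0.9, 0.5]
finger_gap: 0.1
grip_force: 0.0
time: 2.38
tool_pos: [431.3, 123.7, 404.9]
tcp_rot: [180.0, -0.0, 94.7]
ft_force: [1.3, 1.5, -0.5]
finger_gap: -0.1
grip_force: 0.0
time: 3.0
tool_pos: [514.6, -83.1, 404.8]
tcp_rot: [180.0, 0.0, 94.7]
ft_force: [1.1, -0.2, 0.2]
finger_gap: -0.1
grip_force: 0.0
[514.9 -81.1 404. ] shift [0.019 0.005 0.008]
[514.9 -81.1 203. ] shift [0.   0.   2.01]
```

```bash
python3 -m jog '0 0 0.45 0 0 0 1; 0 0 0.45 0 0 0 1; 0 0 0.45 0 0 0 1; 0 0 0.45 0 0 0 1; 0 0 0.21 0 0 0 1' && python3 -m jog '-0.1 0.12 0 0 0 0 1; -0.1 0.12 0 0 0 0 1; 0 0 0 0 0 0 1'; python3 - <<'E'
from fit import *
togo([arc(a) for a in range(32,3,-4)])
s=snapshot("side");cv2.imwrite("pics/side1.png",s["img"][:,:,::-1])
E
```

```text
time: 3.62
tool_pos: [512.8, -81.3, 200.6]
tcp_rot: [-179.8, -0.1, 94.7]
ft_force: [-0.2, 0.7, -0.2]
finger_gap: 0.3
grip_force: 0.0
time: 4.0
tool_pos: [540.3, -100.1, 203.8]
tcp_rot: [180.0, 0.0, 94.6]
ft_force: [-0.5, 0.3, -0.1]
finger_gap: -0.2
grip_force: 0.0
[ 541.2 -100.6  203. ] shift [-0.005  0.009  0.008]
[ 556.  -105.8  203. ] shift [-0.063  0.143 -0.   ]
[ 570.3 -112.   203. ] shift [-0.073  0.138 -0.   ]
[ 584.2 -119.2  203. ] shift [-0.083  0.133 -0.   ]
[ 597.6 -127.3  203. ] shift [-0.092  0.127 -0.   ]
[ 610.3 -136.3  203. ] shift [-0.1   0.12 -0.  ]
[ 622.4 -146.3  203. ] shift [-0.108  0.113 -0.   ]
[ 633.8 -157.   203. ] shift [-0.116  0.105 -0.   ]
```

View pics/side1.png

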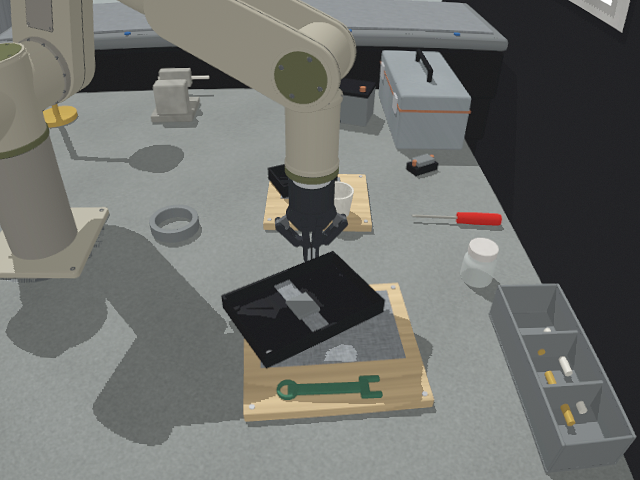

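Image: the closed fingertips sit just behind the tray's back wall at about (312,258), clear of the small board, and the tray hasn't moved. I'll now push along the arc.

```bash
python3 -m jog '-0.034 0.075 0 0 0 0 1; -0.034 0.075 0 0 0 0 1; -0.036 0.07 0 0 0 0 1; -0.036 0.07 0 0 0 0 1' && python3 -m jog '-0.04 0.067 0 0 0 0 1; -0.04 0.067 0 0 0 0 1; -0.046 0.064 0 0 0 0 1; -0.046 0.064 0 0 0 0 1' && python3 -m jog '-0.05 0.06 0 0 0 0 1; -0.05 0.06 0 0 0 0 1; 0 0 0 0 0 0 1'; python3 - <<'E'
from fit import *
togo([arc(a) for a in (12,8,6,4)])
s=snapshot("side");cv2.imwrite("pics/side2.png",cv2.resize(s["img"][240:430,210:450,::-1],None,fx=3.125,fy=3.125,interpolation=3))
E
```

```text
time: 4.55
tool_pos: [570.2, -111.5, 203.6]
tcp_rot: [-180.0, -0.0, 94.4]
ft_force: [-1.8, 1.3, 0.2]
finger_gap: -0.1
grip_force: 0.7
time: 5.05
tool_pos: [597.6, -126.8, 203.7]
tcp_rot: [180.0, -0.0, 94.4]
ft_force: [-1.8, 1.1, 0.2]
finger_gap: 0.2
grip_force: 0.7
time: 5.42
tool_pos: [610.5, -136.1, 203.9]
tcp_rot: [179.9, 0.0, 94.4]
ft_force: [0.4, -0.4, 0.9]
finger_gap: 0.3
grip_force: 0.0
[ 610.3 -136.3  203. ] shift [-0.002 -0.002  0.009]
[ 622.4 -146.3  203. ] shift [-0.108  0.113 -0.   ]
[ 628.2 -151.5  203. ] shift [-0.057  0.054 -0.   ]
[ 633.8 -157.   203. ] shift [-0.059  0.052 -0.   ]
```

View pics/side2.png

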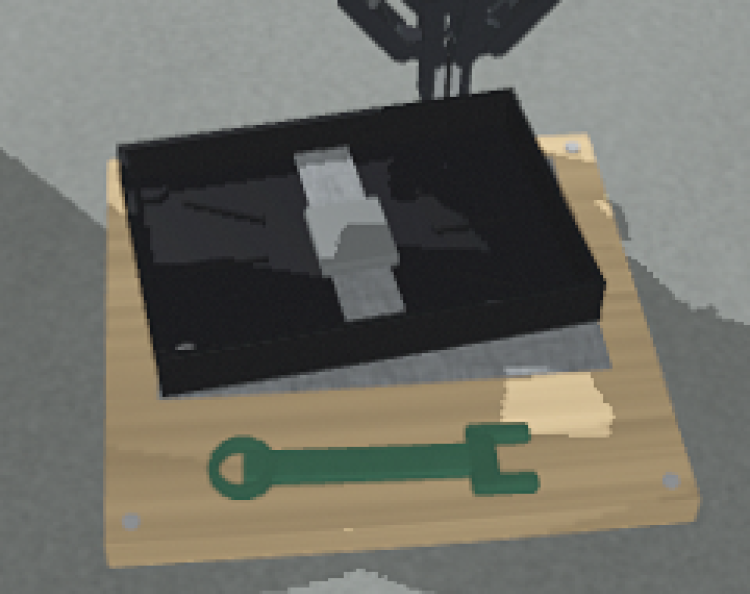

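Image: the tray has swung most of the way, with rim corners at about (120,147), (513,90) and (605,285). Part of the pad still shows at lower right. I'll work out the remaining angle.

```bash
cat >> fit.py <<'E'
def yawfit(s,pts,P,k=3.125,u=210,v=240):
    m=(np.array(pts,float)+.5)/k+[u-.5,v-.5]
    # nuisance pixel offset absorbs calibration error
    f=least_squares(lambda q:(proj(s,place(P,474.4,-314.5,q[0]))+q[1:]-m).ravel(),[10,0,0],x_scale=[1,1,1]);return f.x.round(2),f.fun.reshape(-1,2).round(1).tolist()
E
python3 - <<'E'
from fit import *
s=snapshot("side")
R=[[-15,135,50],[205,135,50],[205,-15,50]]
print(yawfit(s,[(120,147),(513,90),(605,285)],R))
print(yawfit(s,[(38,178),(383,37),(545,190)],R))
E
```

```text
(array([11.33, -0.05,  1.23]), [[-1.2, -0.2], [0.2, -0.2], [1.0, 0.5]])
(array([31.64,  0.74,  2.04]), [[-1.3, 0.2], [0.2, -0.3], [1.1, 0.1]])
```

```bash
python3 -m jog '-0.054 0.057 0 0 0 0 1; -0.054 0.057 0 0 0 0 1; -0.043 0.04 0 0 0 0 1; -0.043 0.04 0 0 0 0 1; 0 0 0 0 0 0 1'; python3 - <<'E'
from fit import *
togo([arc(5),arc(4),arc(3)])
s=snapshot("side");cv2.imwrite("pics/side3.png",cv2.resize(s["img"][240:430,210:450,::-1],None,fx=3.125,fy=3.125,interpolation=3))
E
```

```text
time: 6.15
tool_pos: [631.2, -153.9, 203.8]
tcp_rot: [180.0, 0.0, 94.4]
ft_force: [0.2, -0.4, 0.3]
finger_gap: -0.4
grip_force: 0.0
[ 631.  -154.2  203. ] shift [-0.003 -0.002  0.008]
[ 633.8 -157.   203. ] shift [-0.03   0.026 -0.   ]
[ 636.5 -159.8  203. ] shift [-0.03   0.025 -0.   ]
```

View pics/side3.png

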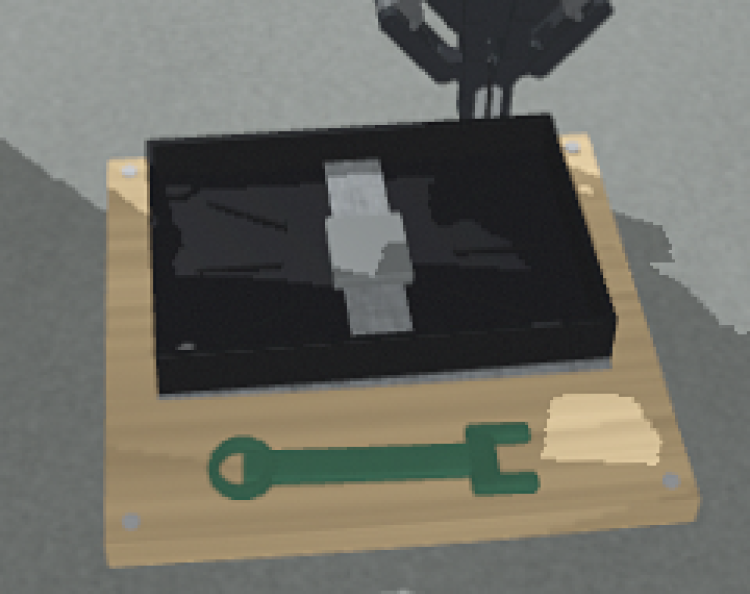

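Image: the tray is almost square. Its front bottom edge runs (160,394) to (612,357) and a thin, widening strip of pad shows below it, so about 1° remains. I'll extract the edges to sub-pixel accuracy.

```bash
cat > edge.py <<'E'
from fit import *
def edges(s):
    I=cv2.GaussianBlur(s["img"],(1,1),0).astype(float);T=np.array(s["extrinsics"]);K=np.array([[s["fx"],0,s["cx"]],[0,s["fy"],s["cy"]],[0,0,1]])
    tr,pd,bd=[],[],[]
    def cross(col,lo,hi,t):
        for i in range(lo,hi):
            if col[i]<t<=col[i+1]: return i+(t-col[i])/(col[i+1]-col[i])
    for u in range(272,396):
        g=I[:,u].sum(1); w=I[:,u,0]-I[:,u,2]
        m=357+(u-261)*(-.066)   # expected pad front edge row
        a=cross(w,int(m)-4,int(m)+6,22)
        b=cross(g,int(m)-12,int(m)+3,170)
        if a: pd.append((u,a))
        if b: tr.append((u,b))
    def ang(p,z):
        p=np.array(p);q=cv2.undistortPoints(p[:,None],K,np.array(s["dist"],float))[:,0]
        d=np.c_[q,np.ones(len(q))]@T[:3,:3].T;W=T[:3,3]+d*((z-T[2,3])/d[:,2])[:,None]
        for _ in range(3):
            c=np.polyfit(W[:,0],W[:,1],1);r=abs(W[:,1]-np.polyval(c,W[:,0]));W=W[r<max(1,2*np.median(r))]
        return np.degrees(np.arctan(c[0])).round(2),np.polyval(c,[480,660]).round(1),len(W),r.std().round(2)
    print("tray",ang(tr,22));print("pad",ang(pd,20))
if __name__=="__main__": edges(snapshot("side"))
E
python3 edge.py
```

```text
tray (np.float64(-13.63), array([-258. , -301.6]), 1, np.float64(0.0))edge.py:19: RankWarning: Polyfit may be poorly conditioned
  c=np.polyfit(W[:,0],W[:,1],1);r=abs(W[:,1]-np.polyval(c,W[:,0]));W=W[r<max(1,2*np.median(r))]
edge.py:19: RankWarning: Polyfit may be poorly conditioned
  c=np.polyfit(W[:,0],W[:,1],1);r=abs(W[:,1]-np.polyval(c,W[:,0]));W=W[r<max(1,2*np.median(r))]
edge.py:19: RankWarning: Polyfit may be poorly conditioned
  c=np.polyfit(W[:,0],W[:,1],1);r=abs(W[:,1]-np.polyval(c,W[:,0]));W=W[r<max(1,2*np.median(r))]
Traceback (most recent call last):
  File "edge.py", line 22, in <module>
    if __name__=="__main__": edges(snapshot("side"))
                             ~~~~~^^^^^^^^^^^^^^^^^^
  File "edge.py", line 21, in edges
    print("tray",ang(tr,22));print("pad",ang(pd,20))
                                         ~~~^^^^^^^
  File "edge.py", line 16, in ang
    p=np.array(p);q=cv2.undistortPoints(p[:,None],K,np.array(s["dist"],float))[:,0]
                    ~~~~~~~~~~~~~~~~~~~^^^^^^^^^^^^^^^^^^^^^^^^^^^^^^^^^^^^^^^
cv2.error: OpenCV(4.12.0) /io/opencv/modules/core/src/matrix_expressions.cpp:24: error: (-5:Bad argument) Matrix operand is an empty matrix. in function 'checkOperandsExist'
```

```bash
sed -i 's/m=357+/m=367.4+/' edge.py; python3 - <<'E'
from bench import *
I=snapshot("side")["img"].astype(int)
for u in(290,340,390):print(u,[(I[r,u].sum(),I[r,u,0]-I[r,u,2]) for r in range(348,374)])
E
python3 edge.py
```

```text
290 [(np.int64(89), np.int64(-4)), (np.int64(81), np.int64(-3)), (np.int64(84), np.int64(-4)), (np.int64(89), np.int64(-5)), (np.int64(115), np.int64(-1)), (np.int64(96), np.int64(-2)), (np.int64(94), np.int64(-2)), (np.int64(91), np.int64(-3)), (np.int64(90), np.int64(-3)), (np.int64(89), np.int64(-2)), (np.int64(96), np.int64(-2)), (np.int64(86), np.int64(-2)), (np.int64(88), np.int64(-1)), (np.int64(93), np.int64(-1)), (np.int64(80), np.int64(-2)), (np.int64(105), np.int64(-2)), (np.int64(254), np.int64(-7)), (np.int64(356), np.int64(-4)), (np.int64(380), np.int64(27)), (np.int64(397), np.int64(53)), (np.int64(398), np.int64(51)), (np.int64(403), np.int64(52)), (np.int64(404), np.int64(53)), (np.int64(403), np.int64(52)), (np.int64(400), np.int64(50)), (np.int64(393), np.int64(50))]
340 [(np.int64(105), np.int64(-2)), (np.int64(93), np.int64(-2)), (np.int64(91), np.int64(-1)), (np.int64(96), np.int64(-2)), (np.int64(95), np.int64(-1)), (np.int64(87), np.int64(-2)), (np.int64(90), np.int64(-3)), (np.int64(94), np.int64(-1)), (np.int64(90), np.int64(-1)), (np.int64(91), np.int64(-1)
[... 742 characters left out ...]
(np.int64(286), np.int64(-6)), (np.int64(340), np.int64(-6)), (np.int64(328), np.int64(-10)), (np.int64(372), np.int64(30)), (np.int64(400), np.int64(54)), (np.int64(405), np.int64(53)), (np.int64(406), np.int64(52)), (np.int64(400), np.int64(52)), (np.int64(397), np.int64(52)), (np.int64(392), np.int64(51)), (np.int64(522), np.int64(61)), (np.int64(554), np.int64(61)), (np.int64(545), np.int64(61)), (np.int64(548), np.int64(61)), (np.int64(550), np.int64(62)), (np.int64(554), np.int64(61)), (np.int64(564), np.int64(62)), (np.int64(579), np.int64(62))]
tray (np.float64(4.76), array([-328.5, -313.5]), 124, np.float64(0.09))
pad (np.float64(3.7), array([-330.9, -319.3]), 124, np.float64(0.08))
```

```bash
python3 -m jog '-0.015 0.014 0 0 0 0 1; -0.017 0.014 0 0 0 0 1; 0 0 0 0 0 0 1; 0 0 0 0 0 0 1'; python3 edge.py
```

```text
time: 6.85
tool_pos: [633.8, -156.4, 203.7]
tcp_rot: [180.0, 0.0, 94.4]
ft_force: [0.8, 1.8, -0.1]
finger_gap: 0.0
grip_force: 0.4
tray (np.float64(3.99), array([-328.5, -316. ]), 124, np.float64(0.09))
pad (np.float64(3.7), array([-330.9, -319.3]), 124, np.float64(0.08))
```

```bash
python3 -m jog '-0.009 0.008 0 0 0 0 1; 0 0 0 0 0 0 1; 0 0 0 0 0 0 1'; python3 edge.py
```

```text
time: 7.28
tool_pos: [634.6, -157.2, 203.7]
tcp_rot: [-180.0, 0.0, 94.4]
ft_force: [-0.6, 1.4, 0.4]
finger_gap: -0.1
grip_force: 0.7
tray (np.float64(3.68), array([-328.5, -317. ]), 124, np.float64(0.09))
pad (np.float64(3.69), array([-330.9, -319.3]), 124, np.float64(0.08))
```

```bash
python3 -m jog '0.05 0 0 0 0 0 1; 0.2 0 0 0 0 0 1; 0.1 0 0 0 0 0 1; 0 0 -0.4 0 0 0 1; 0 0 -0.5 0 0 0 1' && python3 -m jog '0 0 -0.5 0 0 0 1; 0 0 -0.5 0 0 0 1; 0 0 0 0 0 0 1; 0 0 0 0 0 0 1'; python3 edge.py; python3 - <<'E'
from bench import *
import cv2
a=snapshot("side")["img"];cv2.imwrite("pics/end.png",a[:,:,::-1])
E
```

```text
time: 7.95
tool_pos: [631.1, -120.9, 292.9]
tcp_rot: [-179.8, -0.1, 94.5]
ft_force: [0.8, -0.2, 0.2]
finger_gap: 0.5
grip_force: 0.0
time: 8.45
tool_pos: [631.8, -121.6, 393.4]
tcp_rot: [-180.0, 0.0, 94.5]
ft_force: [-0.6, 0.3, 0.6]
finger_gap: 0.3
grip_force: 0.0
tray (np.float64(3.68), array([-328.5, -317. ]), 124, np.float64(0.09))
pad (np.float64(3.69), array([-330.9, -319.3]), 124, np.float64(0.08))
```

View pics/end.png

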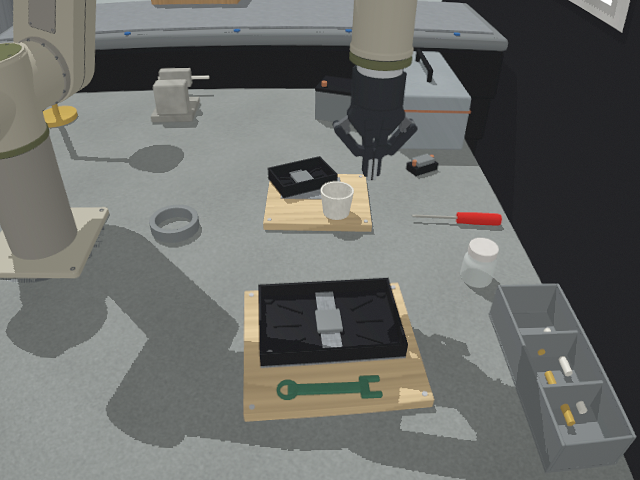

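The final image shows the tray square over the pad, with rim corners at about (259,284) and (389,280). The small tray near (302,176) hasn't moved, and the gripper is well clear.

```bash
python3 -c "
from bench import *
print(hand_in())"
```

```text
the job is handed in; nothing more can be done
None
```

The battery tray now lies square over its carpet pad (within about 0.1° by camera measurement) and has been let go; the small tray was not touched, and the job is handed in at about 8.5 s on the robot's clock.

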